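# Hand out drilled ukulele bridges to their kit trays

## Task

Move the four drilled ukulele bridges to the kit trays, each into the tray that holds the headplate of the same wood: three lie in the drying rack, and the black ebony one is still in the drilling jig, whose hinged aluminium leaf must first be swung up by its handle and past upright, where it stays open. Set each bridge down, without dropping it, flat and right side up in the empty wide bay of its tray, lying lengthwise along the row of trays, and leave the leaf open.

Things in the scene. Friction and masses are not known exactly. Their poses are not given: they have to be found in the camera images.
- maple_bridge (a point): Centre, half-way up, of the pale cream maple ukulele bridge: 85 long (x axis), 25 wide (y), 10 high (z up; end wings 6), 20 g; grip across its width. Starts in the drying rack: bridges side by side 77 apart, lying across two rails with 44 clear between, middles free for fingers; undersides 30 over the bench, 22 over the rack's board; dowels between them end 13 over the undersides.
- padauk_bridge (a point): Centre, half-way up, of the bright orange-red padauk ukulele bridge: 85 long (x axis), 25 wide (y), 10 high (z up; end wings 6), 20 g; grip across its width. Starts in the drying rack: bridges side by side 77 apart, lying across two rails with 44 clear between, middles free for fingers; undersides 30 over the bench, 22 over the rack's board; dowels between them end 13 over the undersides.
- walnut_bridge (a point): Centre, half-way up, of the mid-brown walnut ukulele bridge: 85 long (x axis), 25 wide (y), 10 high (z up; end wings 6), 20 g; grip across its width. Starts in the drying rack: bridges side by side 77 apart, lying across two rails with 44 clear between, middles free for fingers; undersides 30 over the bench, 22 over the rack's board; dowels between them end 13 over the undersides.
- ebony_bridge (a point): Centre, half-way up, of the black ebony ukulele bridge: 85 long (x axis), 25 wide (y), 10 high (z up; end wings 6), 20 g; grip across its width. Starts in the jig under its leaf, on a 24 wide pedestal, underside 22 over the base plate, 30 over the bench, loosely between pins near its ends (6 over its underside); the middle is free for fingers. Lifts straight up.
- maple_tray: Fixed grey kit tray with a pale cream maple headplate (90 x 46, four holes) in its narrow far bay. The near wide bay, inside 88 (x) by 104 (y), is empty. Origin: centre of the wide bay, under its 3 mm floor; x towards the headplate, y along the row of trays, z up. Walls end 16 over the origin. It stands on a shelf 12 over the bench.
- padauk_tray: Fixed grey kit tray with a bright orange-red padauk headplate (90 x 46, four holes) in its narrow far bay. The near wide bay, inside 88 (x) by 104 (y), is empty. Origin: centre of the wide bay, under its 3 mm floor; x towards the headplate, y along the row of trays, z up. Walls end 16 over the origin. It stands on a shelf 12 over the bench.
- walnut_tray: Fixed grey kit tray with a mid-brown walnut headplate (90 x 46, four holes) in its narrow far bay. The near wide bay, inside 88 (x) by 104 (y), is empty. Origin: centre of the wide bay, under its 3 mm floor; x towards the headplate, y along the row of trays, z up. Walls end 16 over the origin. It stands on a shelf 12 over the bench.
- ebony_tray: Fixed grey kit tray with a black ebony headplate (90 x 46, four holes) in its narrow far bay. The near wide bay, inside 88 (x) by 104 (y), is empty. Origin: centre of the wide bay, under its 3 mm floor; x towards the headplate, y along the row of trays, z up. Walls end 16 over the origin. It stands on a shelf 12 over the bench.
- leaf_body (a joint): Angle of the jig's hinged aluminium leaf (an open frame, 60 wide, with a strip of four brass bushings), rad: 0 closed (level, 2 to 3 mm over the ebony bridge), 1.57 upright, 2.0 open at its stop. It swings freely (0.15 kg), falls shut if let go before upright, stays open past it.
- leaf_handle (a point): Middle of the leaf's handle: round dark steel bar 10 thick along its x axis, 54 clear between its side arms, 33 clear to the leaf's edge. The frame turns with the leaf; the hinge axis is parallel, 150 away along the frame's +y (+y level when closed, 46 over the bench). Opening swings the handle up and over. The bar can turn in a pinch across it, gripper pointing down. Free space below.
Mind the look-alikes: they are no part of the job. Leave any pink or purple look-alike of the part that bears ebony_bridge alone.

How it is judged:
At the end, for the whole second after the job is handed in: Each bridge at rest, flat and right side up (0.1 rad), on the floor of the wide bay of the tray with the headplate of its wood, along the tray's y within 0.3 rad, centre within 33 mm (x) and 12 mm (y) of the bay's; leaf open past vertical (over 1.75 rad) (x of maple_bridge in the frame of maple_tray between -0.033 and 0.033 m and y of maple_bridge in the frame of maple_tray between -0.012 and 0.012 m and z of maple_bridge in the frame of maple_tray between 0.004 and 0.012 m and angle between each of maple_bridge, padauk_bridge, walnut_bridge, ebony_bridge's own z axis and vertical below 0.1 rad and angle between the x axis of maple_bridge and the y axis of maple_tray, either way round below 0.3 rad and linear speed of each of maple_b, padauk_b, walnut_b, ebony_b below 0.02 m/s and x of padauk_bridge in the frame of padauk_tray between -0.033 and 0.033 m and y of padauk_bridge in the frame of padauk_tray between -0.012 and 0.012 m and z of padauk_bridge in the frame of padauk_tray between 0.004 and 0.012 m and angle between the x axis of padauk_bridge and the y axis of padauk_tray, either way round below 0.3 rad and x of walnut_bridge in the frame of walnut_tray between -0.033 and 0.033 m and y of walnut_bridge in the frame of walnut_tray between -0.012 and 0.012 m and z of walnut_bridge in the frame of walnut_tray between 0.004 and 0.012 m and angle between the x axis of walnut_bridge and the y axis of walnut_tray, either way round below 0.3 rad and x of ebony_bridge in the frame of ebony_tray between -0.033 and 0.033 m and y of ebony_bridge in the frame of ebony_tray between -0.012 and 0.012 m and z of ebony_bridge in the frame of ebony_tray between 0.004 and 0.012 m and angle between the x axis of ebony_bridge and the y axis of ebony_tray, either way round below 0.3 rad and value of joint leaf_body above 1.75 rad); the robot touches nothing.
It fails at once if the maple bridge is dropped (about 25 mm or more) (linear speed of maple_b above 0.7 m/s and contact force between the fingers and maple_b below 0.05 N).
It fails at once if the padauk bridge is dropped (about 25 mm or more) (linear speed of padauk_b above 0.7 m/s and contact force between the fingers and padauk_b below 0.05 N).
It fails at once if the walnut bridge is dropped (about 25 mm or more) (linear speed of walnut_b above 0.7 m/s and contact force between the fingers and walnut_b below 0.05 N).
It fails at once if the ebony bridge is dropped (about 25 mm or more) (linear speed of ebony_b above 0.7 m/s and contact force between the fingers and ebony_b below 0.05 N).
It also fails if it takes over 120 s, if anything falls off the work surface, if the arm or the gripper's body presses on something with over 40 N, if the wrist force passes 120 N, or if a joint passes its speed limit or range.

## Robot

A 6-joint arm with a two-finger parallel gripper is mounted at the origin on the work surface. World frame = base frame: x ahead of the robot, y to its left, z up, the work surface at z = 0. Lengths are in m, angles in rad, forces in N, time in s.
With the tool pointing down it reaches from about 0.275 to 0.75 m from the base axis. Payload 10.2 kg.
Tool frame: the origin (TCP) lies midway between the tips of the shut fingers; the grasp point (between the pads) lies 19 mm behind it (env.hold_point_z is the distance from the TCP to the grasp point, in m); x points along the fingers, z is the direction in which the jaws open and shut, and the axes are right-handed (so a half turn about x gives the same grasp; the last joint's range is limited). The gripper opens to 85 mm and grips with 20 to 120 N. Pads are 22 mm wide; open, the fingers measure 114 mm over their backs; the gripper's body (76 mm by 85 mm) begins 54 mm behind the grasp point. The pads swing forward as they close: fully open they stand 13 mm farther back than shut.
Start: joints at [0.959, 0.313, 1.498, -0, 1.331, -0.223], TCP at [0.199, 0.486, 0.231] pointing down, gripper open.
Joint ranges: [-2.94, 2.94], [-0.97, 2.17], [0.19, 2.56], [-1.23, 4.37], [0.02, 3.11], [-2.88, 2.88]. Speed limits (rad/s): [2.39, 2.39, 3.01, 3.14, 3.14, 3.14].

## Interface

Orientations are given as a unit quaternion [x, y, z, w].
In Python, from bench import env, kinematics, monitor, eyes, job gives the robot as it stands. The module is installed in compiled form; this text tells all that it offers. Calls block until the motion is done:
- env.reach(position, orientation): joint-space move of the TCP to a pose.
- env.movel(position, velocity=0.15, frame=None, guard=None): straight line of the TCP; frame=None keeps the orientation; velocity is the mean speed in m/s. With guard (N) it stops when the force on the tool has changed by that much, and returns True; else False.
- env.set_joints(angles): joint-space move.
- env.release() and env.close_gripper(effort=None): open the fingers fully, or close them until they stop; effort is the grip in N (None keeps the last).
- env.hold(seconds).
- kinematics.ik(position, orientation): joint angles nearest the present ones, or None.
- monitor.sense(): the state.
- eyes.grab_frame(name): name is "side" or "top"; returns a dict with "frame" (400x640x3 uint8, red, green, blue), "mtx" (3x3 intrinsics, pixels), "k1" (the pictures are not rectified: a ray, as slopes to the right and down, at radius r is drawn at 1 + k1 r^2 times it, then the intrinsics apply), "view" (4x4, takes a point from world to camera coordinates). Camera axes: x right, y down, z forward; pixel columns grow to the right and rows downward; lengths in m; the calibration is good to about 2 mm. A picture is of the moment at which its call begins. There is no depth.
A pose or a line that the arm cannot do raises env.MotionError and nothing moves.
- job.hand_in(): hands the job in, once; it reports no verdict.
The state is a dict: "clock": time; "joints": joint angles; "qvel": joint speeds; "joint_efforts": joint torques, N m; "position": TCP position; "ee_rot": TCP orientation; "contact_force": force on the tool from outside, world axes, zero at the start; "ft_torque": the same for the moment, N m; "finger_gap": opening from 0.0 (shut) to 1.0 (fully open).
Only numpy, scipy, OpenCV 4.12 (cv2) and the standard library are available. Lean on these libraries where they do the work, as an engineer would, in place of code of your own. Each camera call takes 0.05 s, during which the arm holds its last target. There are 200 camera calls.

## Working session

There is one attempt and no reset: what is moved stays moved. The work goes in short steps, each a Python script; the robot and the scene stay as the last script left them, time stands still between calls to the robot, and variables do not carry over. Pictures are saved under pics/ and viewed, about 12 in all and at most 16, crops included, and the job is handed in when it is done.

```bash
mkdir -p pics; cat > h.py <<'E'
import numpy as np, cv2
from bench import env, kinematics, monitor, eyes, job
def snap(n,fn,crop=None,s=1):
    d=eyes.grab_frame(n); im=d["frame"][:,:,::-1]
    np.savez(f'pics/{n}.npz',**{k:np.array(v) for k,v in d.items()})
    if crop: x0,y0,x1,y1=crop; im=im[y0:y1,x0:x1]
    cv2.imwrite(f'pics/{fn}.png',cv2.resize(im,None,fx=s,fy=s,interpolation=cv2.INTER_CUBIC)); return d
def pix2w(d,uv,z):
    K=np.array(d["mtx"],float); V=np.array(d["view"]); k1=float(d["k1"])
    q=cv2.undistortPoints(np.array([[uv]],float),K,np.array([k1,0,0,0.]))[0,0]
    R=V[:3,:3];c=-R.T@V[:3,3]; r=R.T@np.array([q[0],q[1],1]); return c+r*(z-c[2])/r[2]
E
python3 - <<'E'
from h import *
for n in("top","side"):
    d=snap(n,n+"0",s=1.25); V=np.array(d["view"]);print(n,d["mtx"],d["k1"],-V[:3,:3].T@V[:3,3]);print(V)
print(monitor.sense(), env.hold_point_z)
E
```

```text
top [[457.54306041   0.         317.68956752]
 [  0.         457.54306041 208.18901951]
 [  0.           0.           1.        ]] -0.08588469259530658 [0.32251445 0.04138233 1.00764886]
[[ 0.00934714 -0.999894    0.01116368  0.02711429]
 [-0.98860226 -0.01091804 -0.15015445  0.47059329]
 [ 0.15026042 -0.00963293 -0.98859952  0.94809865]
 [ 0.          0.          0.          1.        ]]
side [[467.1349252    0.         311.22597165]
 [  0.         467.1349252  194.62823844]
 [  0.           0.           1.        ]] -0.004887067467226187 [ 0.0060045  -0.45013587  0.7930626 ]
[[ 0.72008975 -0.69379377 -0.0109981  -0.30790306]
 [-0.52712367 -0.53665773 -0.65889235  0.2841391 ]
 [ 0.45123319  0.48025899 -0.75215684  0.80997982]
 [ 0.          0.          0.          1.        ]]
{'clock': 0.1, 'joints': array([ 9.58586386e-01,  3.13390366e-01,  1.49836554e+00, -2.07843763e-05,
        1.33101341e+00, -2.23384674e-01]), 'qvel': array([ 6.92318820e-05, -6.86238346e-04, -2.27745902e-03,  9.82468407e-04,
       -1.42052834e-03,  1.45540363e-03]), 'joint_efforts': array([ 3.32526972e-03, -4.12906194e+01, -2.60142249e+01, -1.12959863e-04,
        3.03686742e-03,  3.09858490e-05]), 'position': array([0.19889792, 0.48560969, 0.23079253]), 'ee_rot': array([-0.39414307,  0.58756037,  0.39383074,  0.58678906]), 'contact_force': array([-0.31015215, -0.14909659,  0.95978891]), 'ft_torque': array([ 0.01827697,  0.01085004, -0.06181878]), 'finger_gap': 1.0026724706504062} 0.0187
```

View pics/top0.png

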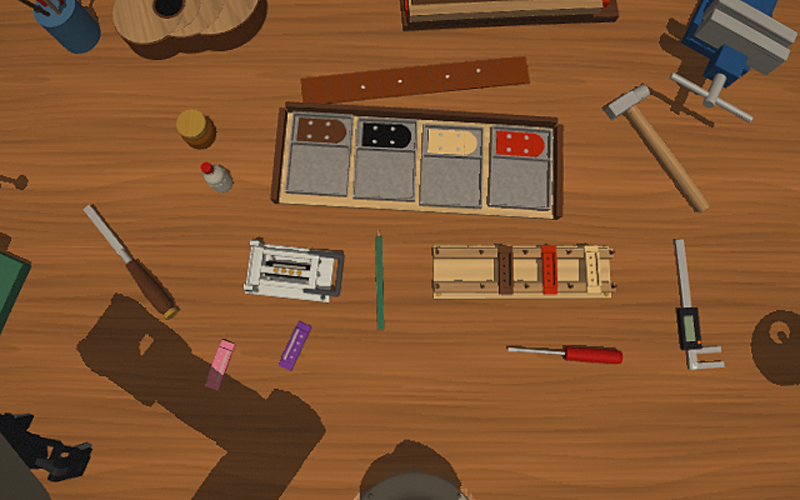

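View pics/side0.png

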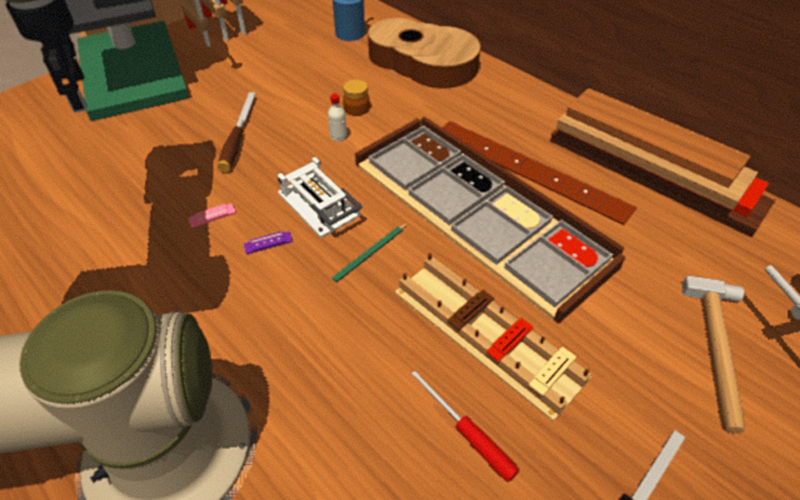

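```bash
python3 - <<'E'
from h import *
snap("top","t1",(190,185,350,245),5); snap("top","t2",(340,185,500,245),5); snap("top","t3",(215,80,455,180),3.3)
snap("side","s1",(210,115,300,200),7)
E
```

```text
(no output)
```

View pics/t1.png

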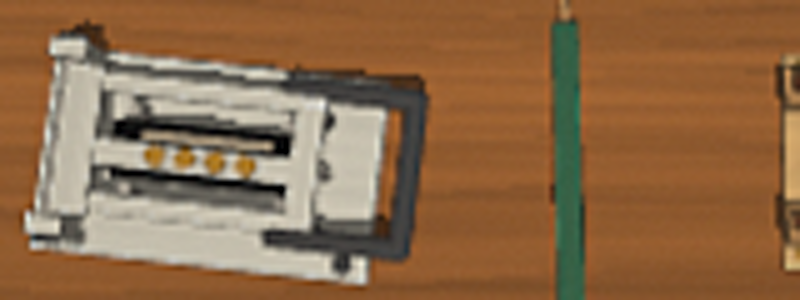

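View pics/t2.png

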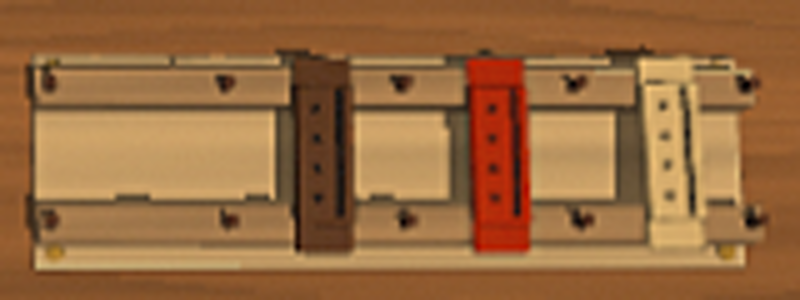

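View pics/t3.png

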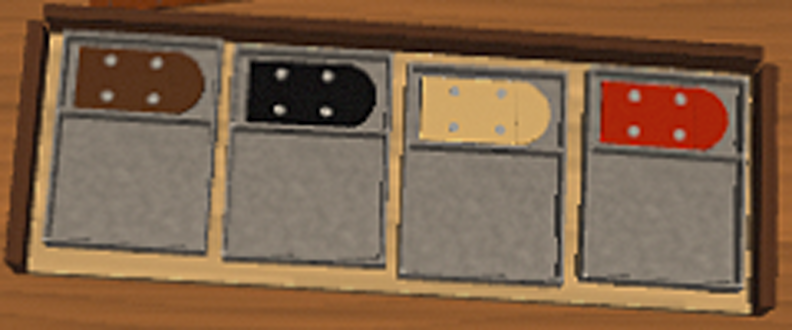

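View pics/s1.png

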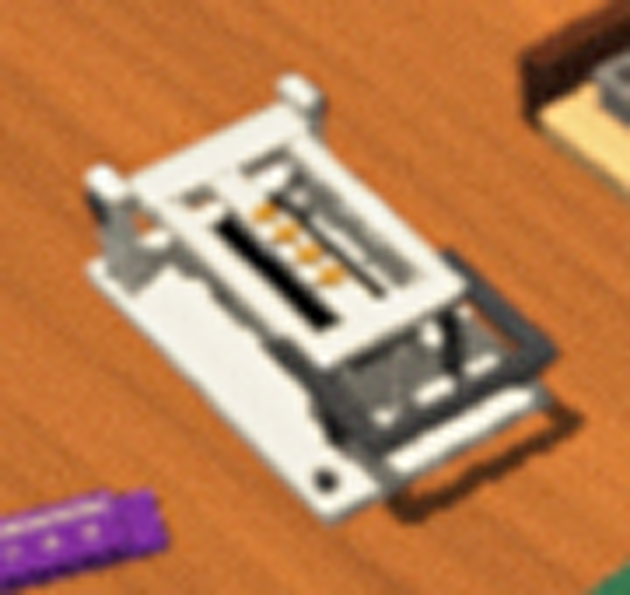

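```bash
cat > loc.py <<'E'
from h import *
d=np.load('pics/top.npz')
def c(crop,s,pts,z):return np.array([pix2w(d,(crop[0]+(p[0]+.5)/s-.5,crop[1]+(p[1]+.5)/s-.5),z) for p in pts])
E
python3 - <<'E'
from loc import *
np.set_printoptions(precision=4,suppress=True)
A=(190,185);B=(340,185);C=(215,80)
h=c(A,5,[(417,90),(400,250)],.046);v=h[0]-h[1];print('handle',h.mean(0),h,np.degrees(np.arctan2(v[1],v[0])))
posts=c(A,5,[(75,45),(40,220)],.055);print('posts',posts)
print('bushings',c(A,5,[(153,155),(245,167)],.048))
for n,q in dict(w=[(295,60),(348,62),(353,250),(298,250)],p=[(467,60),(523,60),(529,250),(475,250)],m=[(638,58),(693,60),(703,246),(650,248)]).items():
    P=c(B,5,q,.036);v=P[0]+P[1]-P[2]-P[3];print(n,P.mean(0),np.degrees(np.arctan2(v[1],v[0])),np.linalg.norm(v)/2,np.linalg.norm(P[0]-P[1]))
for n,q in dict(w=[(60,115),(213,122),(207,252),(45,243)],e=[(235,130),(387,137),(383,265),(222,258)],m=[(410,150),(564,158),(560,285),(397,277)],p=[(590,153),(745,160),(740,290),(580,282)]).items():
    P=c(C,3.3,q,.028);v=P[0]+P[3]-P[1]-P[2];print('tray',n,P.mean(0),np.degrees(np.arctan2(v[1],v[0])),np.linalg.norm(v)/2,np.linalg.norm(P[0]+P[1]-P[2]-P[3])/2)
E
```

```text
handle [0.4455 0.1301 0.046 ] [[0.4797 0.1273 0.046 ]
 [0.4113 0.1328 0.046 ]] -4.642785275790418
posts [[0.496  0.2724 0.055 ]
 [0.4212 0.2837 0.055 ]]
bushings [[0.4502 0.2385 0.048 ]
 [0.4455 0.1992 0.048 ]]
w [ 0.4561 -0.1548  0.036 ] 0.14177414723654344 0.08217585662962497 0.023160341191121495
p [ 0.4571 -0.2313  0.036 ] 0.3946455705185688 0.08294037900233757 0.024754094463183905
m [ 0.4588 -0.3076  0.036 ] 1.0170319240620607 0.08249890772101615 0.024623486687833315
tray w [0.6347 0.1742 0.028 ] 87.49861510903126 0.10670359789590518 0.09072943899683458
tray e [0.6258 0.0557 0.028 ] 88.03710877187692 0.10542829830077707 0.08970791121379221
tray m [ 0.6135 -0.063   0.028 ] 87.86653005086707 0.10695254819074271 0.08889402875451122
tray p [ 0.6129 -0.1858  0.028 ] 88.22519642086776 0.1074776013878752 0.09111798441987706
```

```bash
cat > m.py <<'E'
from h import *
from scipy.spatial.transform import Rotation as R
Z=np.array([0,0,1.])
def quat(x,z): x=np.array(x);z=np.array(z);return R.from_matrix(np.c_[x,np.cross(z,x),z]).as_quat()
def best(p,qs):  # of the two equivalent grasps, the one whose joint 6 is nearer 0
    S=[(abs(j[5]),i) for i,q in enumerate(qs) if (j:=kinematics.ik(p,q)) is not None]; return qs[min(S)[1]] if S else None
def down(a): # jaws along world angle a (deg)
    a=np.radians(a);j=np.array([np.cos(a),np.sin(a),0]);return [quat(-Z,j),quat(-Z,-j)]
a=np.radians(84.9);u=np.array([np.cos(a),np.sin(a),0]);H=np.array([.4455,.1301,.046])
def tilt(t,s=1): t=np.radians(t);x=np.sin(t)*u-np.cos(t)*Z;return x,quat(x,s*(np.cos(t)*u+np.sin(t)*Z))
def bar(phi): return H+.15*(1-np.cos(phi))*u+.15*np.sin(phi)*Z
D=.012
E
python3 - <<'E'
from m import *
np.set_printoptions(precision=3,suppress=True)
for s in(1,-1):
  for phi,t in [(0,40),(.5,30),(1,15),(1.5,5),(1.9,0),(2.,0)]:
    x,q=tilt(t,s); print(s,phi,kinematics.ik(bar(phi)+D*x,q), kinematics.ik(bar(phi)+(D-.06)*x,q))
E
```

```text
1 0 [-0.332  0.527  2.005  0.835  1.001 -2.421] [-0.421  0.426  1.987  0.74   1.124 -2.369]
1 0.5 [-0.207  0.334  1.942  0.619  1.028 -2.059] [-0.278  0.239  1.901  0.562  1.172 -2.027]
1 1 [ 0.044  0.268  1.78   0.296  1.077 -1.577] [ 0.01   0.19   1.714  0.277  1.223 -1.565]
1 1.5 [ 0.272  0.343  1.588  0.088  1.181 -1.242] [ 0.262  0.285  1.506  0.085  1.322 -1.239]
1 1.9 [ 0.41   0.452  1.447 -0.     1.243 -1.072] [ 0.41   0.404  1.358 -0.     1.38  -1.072]
1 2.0 [ 0.431  0.476  1.424 -0.     1.241 -1.051] [ 0.431  0.428  1.337 -0.     1.377 -1.051]
-1 0 [-0.332  0.527  2.005  0.835  1.001  0.721] [-0.421  0.426  1.987  0.74   1.124  0.773]
-1 0.5 [-0.207  0.334  1.942  0.619  1.028  1.083] [-0.278  0.239  1.901  0.562  1.172  1.114]
-1 1 [0.044 0.268 1.78  0.296 1.077 1.565] [0.01  0.19  1.714 0.277 1.223 1.576]
-1 1.5 [0.272 0.343 1.588 0.088 1.181 1.899] [0.262 0.285 1.506 0.085 1.322 1.902]
-1 1.9 [ 0.41   0.452  1.447 -0.     1.243  2.069] [ 0.41   0.404  1.358 -0.     1.38   2.069]
-1 2.0 [ 0.431  0.476  1.424 -0.     1.241  2.091] [ 0.431  0.428  1.337 -0.     1.377  2.091]
```

```bash
python3 - <<'E'
from m import *
x,q=tilt(40,-1)
env.reach(bar(0)+(D-.15)*x,q)
env.movel(bar(0)+(D-.02)*x,.12,q)
print(monitor.sense()["position"],monitor.sense()["clock"])
snap("top","a",(180,150,320,250),1)
snap("side","b",(190,90,310,200),1)
a=cv2.imread('pics/a.png');b=cv2.imread('pics/b.png')
cv2.imwrite('pics/ab.png',np.vstack([cv2.resize(a,(420,300)),cv2.resize(b,(420,298))[:298]]))
E
```

```text
[0.4453628  0.12463864 0.05248233] 3.4167
```

View pics/ab.png

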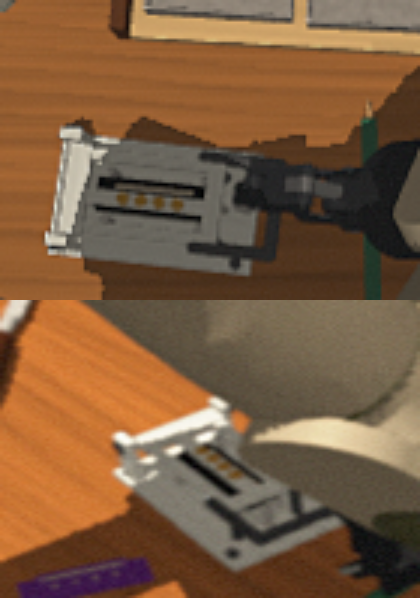

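```bash
python3 - <<'E'
from m import *
x,q=tilt(40,-1)
print(env.movel(bar(0)+D*x,.06,q,guard=20))
env.close_gripper(25); s=monitor.sense();print(s["finger_gap"],s["contact_force"],s["position"])
snap("top","c",(180,150,320,250),5)
E
```

```text
False
0.10521394709988521 [-0.57581041  2.6706119   5.61896335] [0.44625985 0.13799962 0.03714686]
```

View pics/c.png

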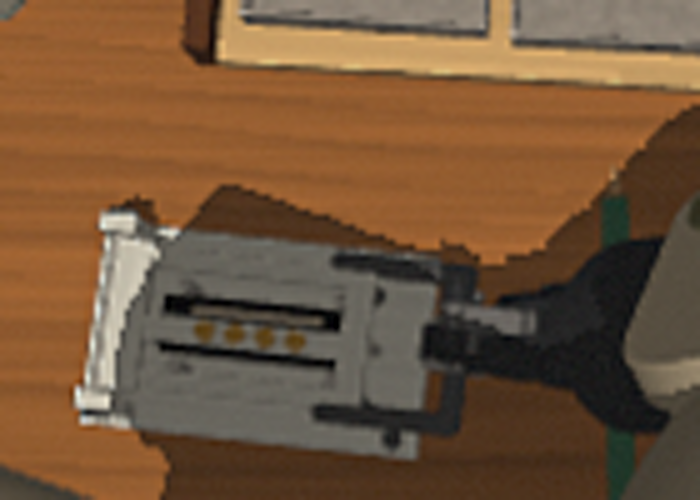

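```bash
python3 - <<'E'
from m import *
for phi in np.linspace(0,1.95,14)[1:]:
    x,q=tilt(40*(1-phi/1.95),-1)
    env.movel(bar(phi)+D*x,.12,q)
    s=monitor.sense()
    if np.linalg.norm(s["contact_force"])>40: print("force",phi,s["contact_force"]);break
print(s["finger_gap"],s["contact_force"],s["position"],s["clock"])
snap("top","d1",(180,100,340,250),2.5);snap("side","d2",(180,60,340,210),2.5)
cv2.imwrite('pics/d.png',np.hstack([cv2.imread('pics/d1.png'),cv2.imread('pics/d2.png')]))
E
```

```text
0.1045338334852756 [ 8.40852452 -0.1819625   5.65595215] [0.46534276 0.33489243 0.17242238] 9.0583
```

View pics/d.png

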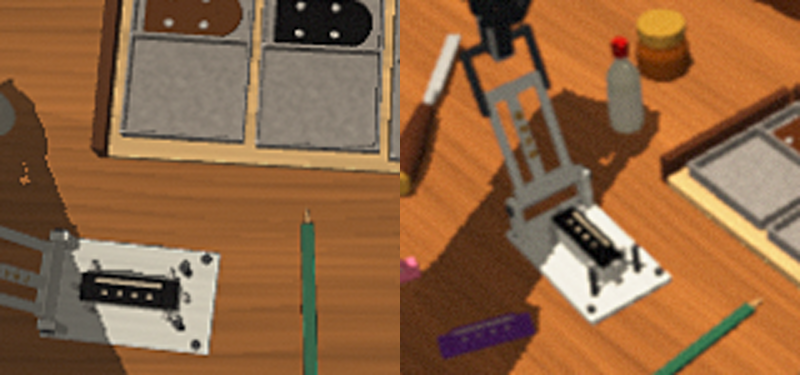

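```bash
python3 - <<'E'
from m import *
env.release(); p=monitor.sense()["position"]; print(env.movel(p+[0,0,.09],.15))
d=snap("top","e",(190,190,280,250),8); f=d["frame"].astype(int)
m=(f.max(2)<60).astype(np.uint8); m[:205]=0;m[230:]=0;m[:,:208]=0;m[:,255:]=0
n,l,st,ce=cv2.connectedComponentsWithStats(m);i=1+st[1:,4].argmax();print(st[i])
r=cv2.minAreaRect(np.argwhere(l==i)[:,::-1].astype(np.float32));B=np.array([pix2w(d,b,.037) for b in cv2.boxPoints(r)]);print(r,B.mean(0),np.linalg.norm(B[0]-B[1]),np.linalg.norm(B[1]-B[2]));print(B)
print(monitor.sense()["clock"])
E
```

```text
False
[211 209  41  15 363]
((230.92080688476562, 215.7920684814453), (40.00049591064453, 11.542430877685547), 5.710593223571777) [0.45154229 0.21778406 0.037     ] 0.02494538896722081 0.08646576089363925
[[0.44290207 0.26146266 0.037     ]
 [0.46780877 0.26007391 0.037     ]
 [0.46012893 0.17394988 0.037     ]
 [0.43532939 0.1756498  0.037     ]]
10.6833
```

View pics/e.png

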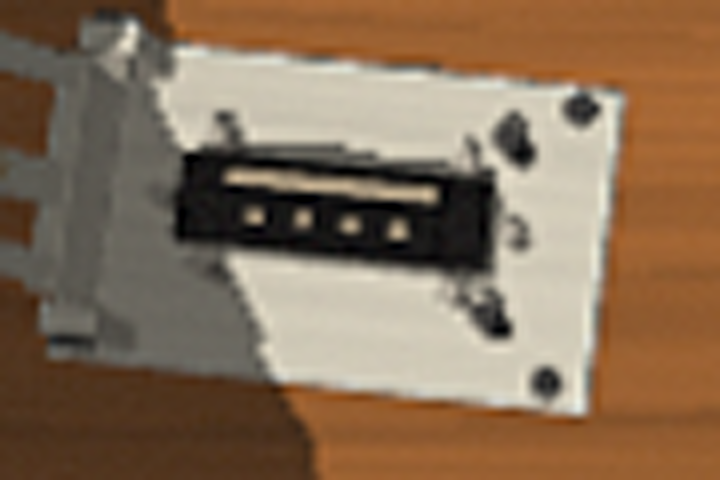

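```bash
cat >> m.py <<'E'
def pp(src,asrc,dst,adst,zg=.031,zp=.0175):
    src=np.array(src);dst=np.array(dst)
    q=best([*src,.15],down(asrc)); env.reach([*src,.15],q)
    print('touch',env.movel([*src,zg],.12,q,guard=15)); env.close_gripper(30); g=monitor.sense()["finger_gap"]
    env.movel([*src,zg+.03],.06,q); env.movel([*src,.15],.15,q)
    print('gap',g,monitor.sense()["finger_gap"])
    if g<.2 or monitor.sense()["finger_gap"]<.2: print("NO GRIP");return
    R0=R.from_quat(q); q2=min(down(adst),key=lambda k:(R.from_quat(k)*R0.inv()).magnitude())
    if kinematics.ik([*dst,.1],q2) is None: q2=best([*dst,.1],down(adst))
    env.reach([*dst,.12],q2); env.movel([*dst,.035],.12,q2)
    print('touch',env.movel([*dst,zp],.03,q2,guard=12),monitor.sense()["position"],monitor.sense()["contact_force"])
    env.hold(.2); env.release(); env.movel([*dst,.12],.12,q2)
    print('clock',monitor.sense()["clock"])
E
python3 - <<'E'
from m import *
pp((.4515,.217),-5.1,(.6258,.0557),-2.4)
snap("top","f",(180,70,340,250),4)
E
```

```text
touch False
gap 0.28143068434615726 0.27779061258963816
touch False [0.62588096 0.05569168 0.01756794] [0.02233354 0.19656825 0.24054946]
clock 19.7417
```

View pics/f.png

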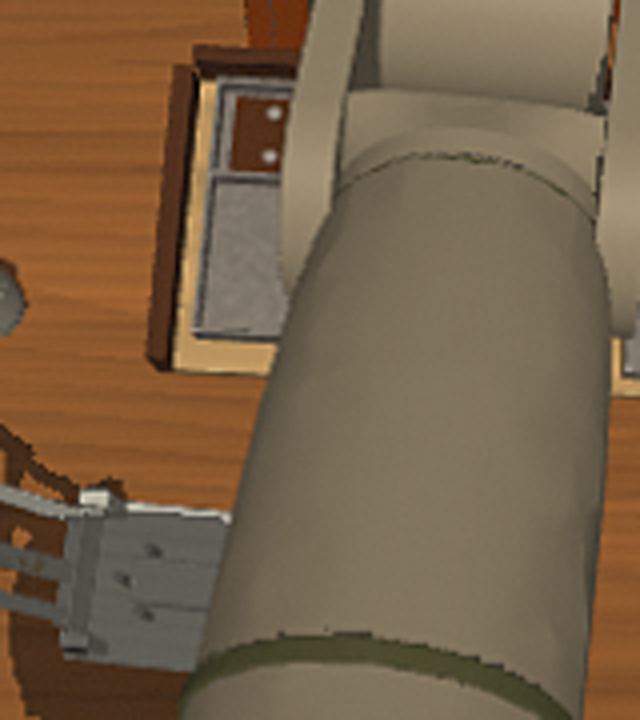

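```bash
python3 - <<'E'
from m import *
env.reach([.4561,-.1548,.15],best([.4561,-.1548,.15],down(90.3)))
snap("top","g1",(215,80,345,180),3);snap("side","g2",(285,90,500,290),2)
a=cv2.imread('pics/g1.png');b=cv2.imread('pics/g2.png');o=np.zeros((400,820,3),np.uint8);o[:300,:390]=a;o[:,390:]=b
cv2.imwrite('pics/g.png',o[:,:800])
E
```

```text
(no output)
```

View pics/g.png

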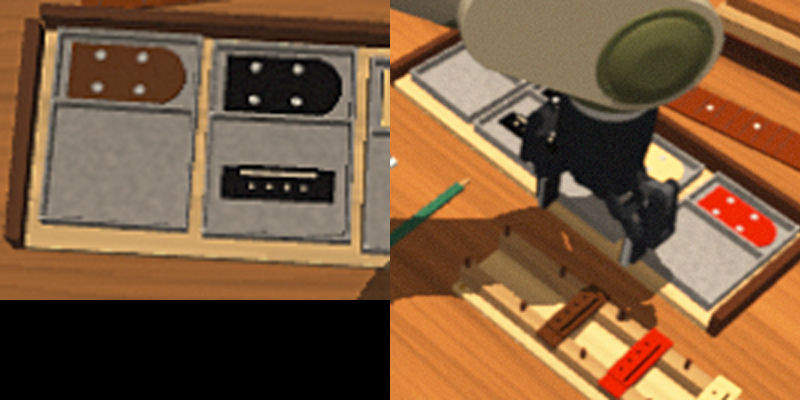

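```bash
python3 - <<'E'
from m import *
pp((.4561,-.1548),90.3,(.6347,.1742),-2.5)
env.reach([.4571,-.2313,.15],best([.4571,-.2313,.15],down(90.4)))
snap("top","k",(180,70,500,250),2.5)
E
```

```text
touch False
gap 0.28010587964940553 0.28065043636444775
touch False [0.63476466 0.17423813 0.01758249] [-0.68791241  0.26732495 -0.06573217]
clock 29.1417
```

View pics/k.png

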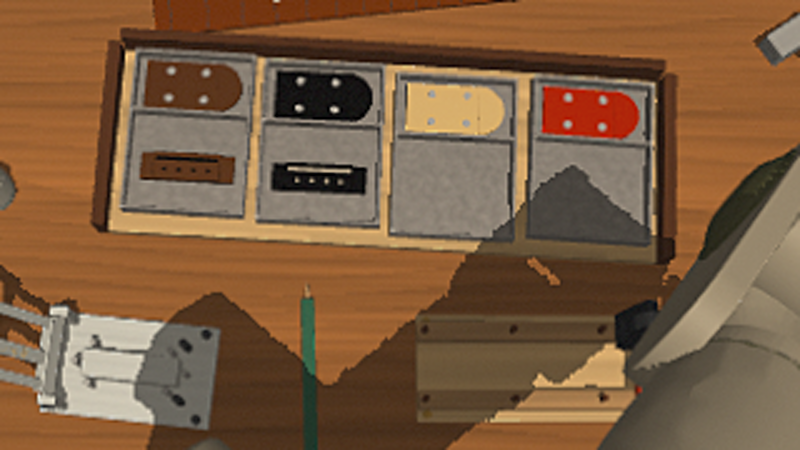

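```bash
python3 - <<'E'
from m import *
pp((.4571,-.2313),90.4,(.6129,-.1858),-2.1)
pp((.4588,-.3076),91,(.6135,-.063),-2.3)
env.reach([.3,-.35,.25],best([.3,-.35,.25],down(0)))
snap("top","l",(180,70,500,250),2.5);snap("side","l2",s=1.25)
E
```

```text
touch False
gap 0.283993063535531 0.2810713728274667
touch False [ 0.61296424 -0.18584074  0.01758314] [-0.63793021  0.64433457  0.24126116]
clock 38.8
touch False
gap 0.27714396173377004 0.28391608679826136
touch False [ 0.61359048 -0.0630201   0.01757209] [0.23096224 0.6815247  0.33794877]
clock 47.5583
```

View pics/l.png

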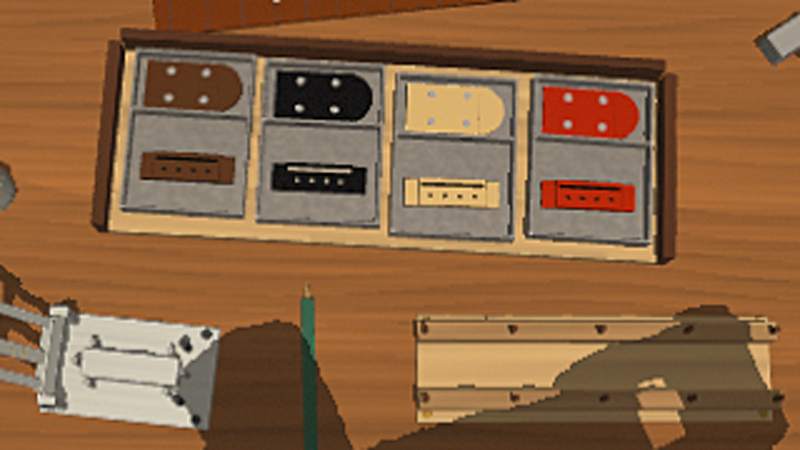

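View pics/l2.png

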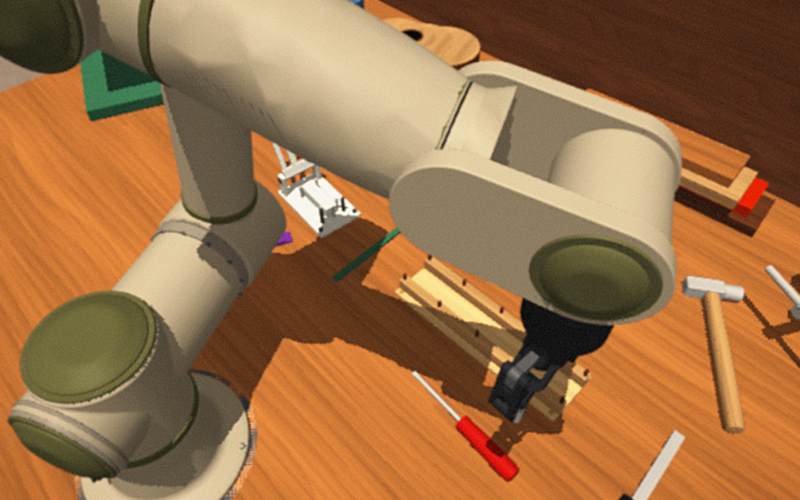

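```bash
python3 -c "
from h import *
env.hold(.3);print(job.hand_in(),monitor.sense()['clock'])"
```

```text
the job is handed in; nothing more can be done
the job is handed in; nothing more can be done
```

The job is done and handed in, at about 49 s on the robot's clock. I swung the leaf past upright by its handle and let it go open. Each of the four bridges is in the tray with the headplate of its wood.

- **Grip:** the finger opening read about 0.28 (24 mm) on every bridge, both at the grasp and after lifting. Each bridge was released about 1.5 mm above the tray floor.
- **Placing:** the last top picture shows all four bridges right side up and parallel to the row of trays. By eye, each is within 2 to 3 mm of its bay's centre along the row.
- **Leaf:** the last top picture shows it still lying open past the hinge, but I could not read its exact angle.
- **Arm:** it was clear of everything at the end.
- **Not checked:** the arm hid the trays in the last side picture, so I checked the final placing from the top view only. No check failed or disagreed, and the hand-in gave no verdict.

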